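Find the heavy side of a sealed rotor and hold it down

ROBOT

A 7-joint arm with a two-finger parallel gripper is mounted at the origin on the work surface. World frame = base frame: x ahead of the robot, y to its left, z up, the work surface at z = 0. Lengths are in m, angles in rad, forces in N, time in s.
With the tool pointing down it reaches from about 0.4 to 0.875 m from the base axis. Payload 19.3 kg.
Tool frame: the origin (TCP) lies midway between the tips of the shut fingers; the grasp point (between the pads) lies 19 mm behind it; z points along the fingers, y is the line along which they close (so a half turn about z gives the same grasp; the last joint's range is limited). The gripper opens to 85 mm and grips with 20 to 120 N. Pads are 22 mm wide; open, the fingers measure 114 mm over their backs; the gripper's body (76 mm by 85 mm) begins 54 mm behind the grasp point. The pads swing forward as they close: fully open they stand 13 mm farther back than shut.
Start: joints at [-0.07, 0.521, -0.036, 1.599, 0.021, 1.021, -0.113], TCP at [0.625, -0, 0.231] pointing down, gripper open.
Joint ranges: [-2.91, 2.91], [-0.3, 2.13], [-1.5, 1.42], [0.17, 2.43], [-1.26, 4.41], [0.16, 1.93], [-2.52, 2.52]. Speed limits (rad/s): [1.89, 1.89, 2.39, 2.39, 3.01, 3.01, 3.01].

INTERFACE

Orientations are given as [roll, pitch, yaw] about the fixed x, y, z axes, in that order (R = Rz(yaw) Ry(pitch) Rx(roll)).
In Python, from workcell import bot gives the robot as it stands.
- The arm moves only by the tool move_arm, never from a script. Its argument "moves" is a list that holds one entry, the list of rows, each a list of 7 numbers: the opening, from 0 (shut) to 1 (fully open), then the shift along the tool's x, y, z in units of 1000 mm (1.0 is 1000 mm), then the turn, a rotation vector about the tool's x, y, z in units of 2 pi rad (1.0 is 2 pi rad). A call has 1 to 5 rows; each row is the pose to reach, as a shift and turn from the pose commanded when the call began, along the tool's axes at that moment, turning the shorter way round; what a row does not reach only later rows make up. A row lasts 1/10 s, in which the tool goes at most 50 mm and 8.59 degrees, less where a joint would pass 70% of its speed; a pose out of reach is approached as far as the arm can. A call with a number of a shift or a turn outside -1 to 1 is refused whole. A call with a gripper value outside its range is refused whole. The fingers move at their own pace and stop on an object; "force" is the grip in N (left out, the last holds). Time passes only in rows, so rows that repeat a pose let the fingers close. It gives the time, the measured TCP pose, the force, the opening and the grip force at its end, in the units of the state.
- bot.observe(): the state, without advancing time (a new reading comes with each control period).
- bot.grab_frame(name): name is "scene" or "side" or "wrist"; returns the picture (480x640x3 uint8, red, green, blue); there is no depth.
- bot.camera_params(name): a dict with "vertical_fov" (degrees; the focal length in pixels is half the picture's height over the tangent of half this angle, whatever the lens; pixels are square), "cx", "cy" (the principal point, pixels), "R" (3x3) and "t" (3): a world point X has camera coordinates R X + t. Camera axes: x right, y down, z forward; pixel columns grow to the right and rows downward; lengths in m; the calibration is good to about 2 mm. A picture is of the moment at which its call begins: read the wrist's pose just before it. camera_params takes no time and is no camera call; for the wrist camera it gives the pose at the moment of the call.
- bot.job_done(): hands the job in; it is judged then, once.
The state is a dict: "clock": time; "qpos": joint angles; "qd": joint speeds; "joint_efforts": joint torques, N m; "position": TCP position; "tool_rot": TCP orientation; "force": force on the tool from outside, world axes, zero at the start; "moment": the same for the moment, N m; "grip_width": finger opening in m; "finger_force": force on a finger pad.
Only numpy, scipy, OpenCV 4.12 (cv2) and the standard library are available. Lean on these libraries where they do the work, as an engineer would, in place of code of your own. Each camera call takes 0.05 s, during which the arm holds its last target. There are 200 camera calls.

TASK

A sealed vibration rotor with a hidden off-centre weight sits on the blue bench jig, and its stiff bearing keeps it wherever it is left. Grip the red crank handle, turn the rotor through at least half a turn while feeling where the weight helps and where it resists, then bring the heavy side straight down (to within about 15 degrees). Finish still gripping the handle and holding the rotor still like that; leave the solder reel, the jar and the white case alone.

Things in the scene. Friction and masses are not known exactly. Their poses are not given: they have to be found in the camera images.
- jig: Blue bearing block on a dark steel base plate (130 x 110 x 12 mm), bolted down, does not move. Origin: on the bench top, below the rotor. z up; x runs along the level spindle from the blue block (40 to 73 mm behind the origin) to the crank handle (ahead of it), roughly away from the robot. Spindle axis 125 mm above the bench. The handle is 16 mm thick, 48 to 98 mm ahead of the origin.
- hub (a point): Point on the spindle axis, 100 mm ahead of the jig's origin (level with the end of the crank pin), 125 mm above the bench; axes as jig. The rotor on this spindle is a closed aluminium drum, 82 mm across with two black bands, and a dark face disc 92 mm across, from 35 mm behind to 23 mm ahead of the jig's origin. Nothing outside shows the heavy side.
- rotor (a joint): Rotor angle, rad. 0: handle up; positive right-handed about the jig's x (pi/2: handle level on the jig's -y side). Endless, starts within +-2.8. Dry friction of 0.15 N m holds it anywhere. The weight (0.090 to 0.127 N m when level, unknown angle from the handle) resists on its way up, helps on its way down: turn it one way for a whole turn and compare; one stop alone tells little.
- crank_grip (a point): Centre of the red crank handle, on its axis: 73 mm ahead of the jig's origin along the jig's x, 40 mm from the spindle axis. Turns with the rotor: its x lies along the spindle, its z points from the spindle to the handle. Handle and drum are balanced apart from the hidden weight.
- sleeve: Red crank handle: a light sleeve 16 mm in diameter, 50 mm long, parallel to the spindle, 25 mm clear of the dark face disc. It spins freely on its pin, so a gripper that points down can pinch it across its diameter and carry it right round without turning. Origin at its centre, x along its length.
- reel: Yellow solder reel, 58 mm in diameter, 36 mm high, standing on the bench. Leave alone. Origin: centre of its underside.
- jar: Small amber jar with a black cap, 48 mm in diameter, 55 mm high. Leave alone. Origin: centre of its underside.
- case: White plastic case with rounded edges, 62 x 48 x 26 mm. Leave alone. Origin: centre of its underside.
Things that resemble listed ones, but are neither listed nor needed, are in the scene too. Of the things that look like the jig, the smallest one is meant.

How it is judged:
By the outcome, as a careful person would: the job done as asked, in the order asked, and still so for the second after the job is handed in, while the arm keeps its last pose, push and grip.
It also fails if it takes over 58 s, if anything falls off the work surface, if the arm or the gripper's body presses on something with over 40 N, if the wrist force passes 120 N, or if a joint passes its speed limit or range.

## Working session

There is one attempt and no reset: what is moved stays moved. The work goes in short steps, Python scripts to look and compute and a tool call to move; the robot and the scene stay as the last step left them, time stands still between calls to the robot, and variables do not carry over. Pictures are saved under pics/ and viewed, at most 10 in all, crops included, and the job is handed in when it is done.

Besides the shell and the picture viewer there is one more tool, called by a JSON object that holds its "fn" and its "kwargs". move_arm: Moves the arm, as the interface text tells. Shifts and turns lie within -1 to 1; 1 stands for 1000 mm of shift or 2 pi rad of turn. Its arguments: {"type":"object","properties":{"moves":{"type":"array"},"force":{"type":"number"}},"required":["moves"]}

```bash
mkdir -p pics; python3 - <<'E'
from workcell import bot
import cv2,numpy as np
print(bot.observe())
for n in("scene","side"):
    p=bot.camera_params(n);print(n,p)
    cv2.imwrite(f"pics/{n}0.png",bot.grab_frame(n)[:,:,::-1])
E
```

```text
{'clock': 0.0, 'qpos': array([-0.07019911,  0.52201341, -0.03633339,  1.59998063,  0.02119574,
        1.02110868, -0.11281163]), 'qd': array([-0.00079845,  0.0010164 ,  0.00146644, -0.00062749,  0.00289426,
       -0.0011401 , -0.00015149]), 'joint_efforts': array([-4.24098413e-03, -9.27110124e+01,  1.97758444e+00, -3.69928443e+01,
        1.76317629e-02,  8.19846697e-03, -6.58496788e-05]), 'position': array([ 6.24671127e-01, -3.22131903e-05,  2.30735843e-01]), 'tool_rot': array([-3.14046982e+00,  7.35973610e-05,  1.57077634e+00]), 'force': array([-0.60586971, -0.38417444, -1.15391103]), 'moment': array([ 0.01319156,  0.01121999, -0.04985725]), 'finger_force': 0.0, 'grip_width': 0.08555294678445188}
scene {'vertical_fov': 55.84116652298792, 'cx': 321.3676285697797, 'cy': 241.20709598659906, 'R': array([[-6.82157940e-01,  7.31204787e-01, -3.22847378e-04],
       [ 6.22744853e-01,  5.80741639e-01, -5.24335767e-01],
       [-3.83209332e-01, -3.57880858e-01, -8.51511538e-01]]), 't': array([ 0.49512732, -0.17902917,  1.56161329])}
side {'vertical_fov': 43.65369693560348, 'cx': 321.0943652233553, 'cy': 250.00073141304551, 'R': array([[ 0.9003077 , -0.43511442,  0.01102258],
       [-0.2416454 , -0.52073784, -0.81880376],
       [ 0.3620132 ,  0.73451177, -0.57396768]]), 't': array([-0.55659644,  0.13105788,  1.5283915 ])}
```

View pics/scene0.png

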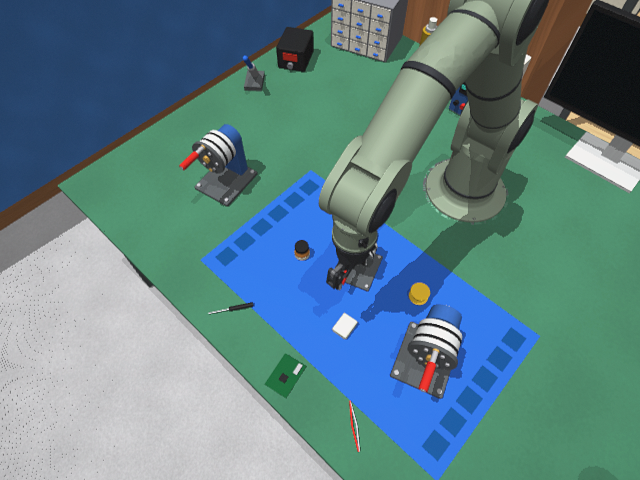

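View pics/side0.png

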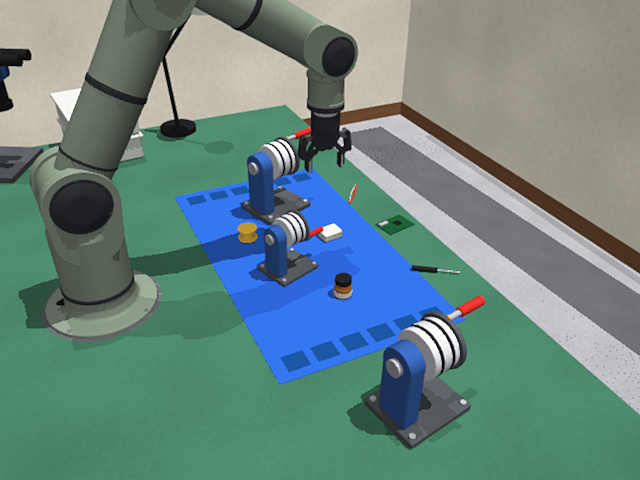

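The scene view shows three jigs. The smallest is the middle one, at about (290,245) in side and (355,265) in scene, partly hidden by the gripper. The jar is at side (343,287), the case at (330,232) and the reel at (247,232).

```bash
python3 - <<'E'
from workcell import bot
import cv2,numpy as np
im=cv2.imread("pics/side0.png")[195:295,240:360]
a=cv2.resize(im,None,fx=6,fy=6,interpolation=cv2.INTER_CUBIC);cv2.imwrite("pics/sidecrop.png",a)
print(bot.camera_params("wrist"))
cv2.imwrite("pics/wrist0.png",bot.grab_frame("wrist")[:,:,::-1])
E
```

```text
{'vertical_fov': 60.238794159809736, 'cx': 321.3859225833336, 'cy': 243.4272544816758, 'R': array([[ 9.99998216e-01,  1.69721987e-04, -1.88153682e-03],
       [ 7.54501795e-04, -9.48957680e-01,  3.15402525e-01],
       [-1.73196807e-03, -3.15403382e-01, -9.48956114e-01]]), 't': array([-0.62476649, -0.04227967,  0.38043665])}
```

View pics/sidecrop.png

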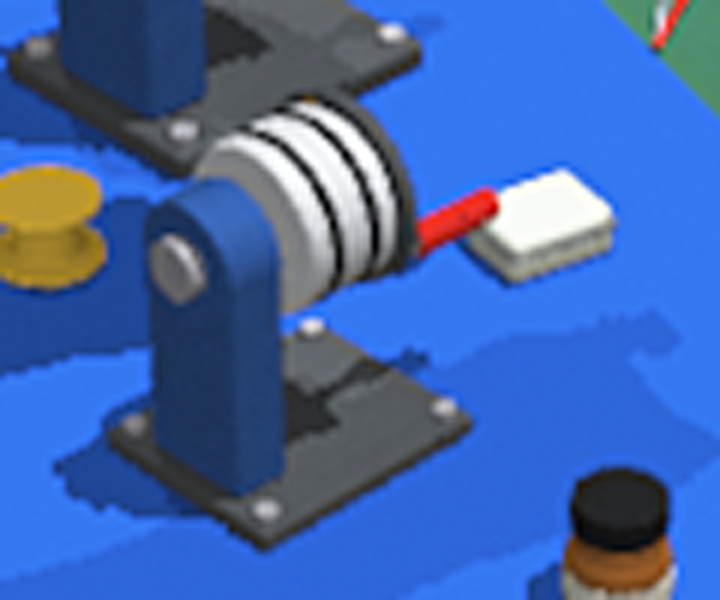

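View pics/wrist0.png

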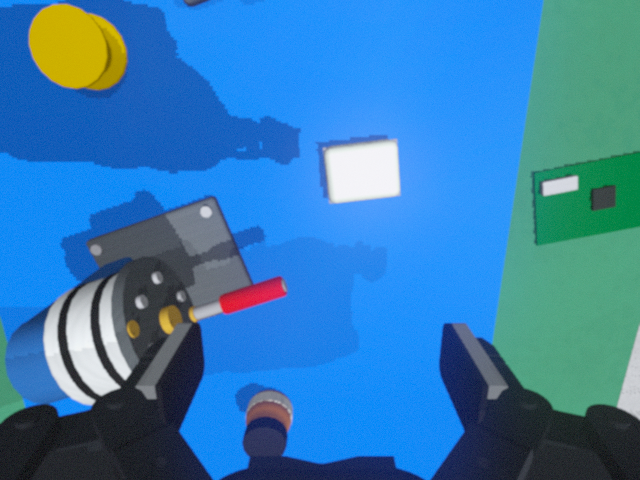

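The wrist view shows the handle tip at (282,287) and its base at (223,303). The plate corners are at (215,197) and (88,240), and the jar is close to the jig at (267,425). Next I fit the pose.

```bash
cat > h.py <<'E'
import numpy as np
def proj(p,X):
    f=240/np.tan(np.radians(p["vertical_fov"])/2); c=np.asarray(p["R"])@np.asarray(X)+p["t"]
    return np.array([p["cx"]+f*c[0]/c[2],p["cy"]+f*c[1]/c[2]])
def back(p,u,z):
    f=240/np.tan(np.radians(p["vertical_fov"])/2); R=np.asarray(p["R"])
    d=R.T@np.array([(u[0]-p["cx"])/f,(u[1]-p["cy"])/f,1]); C=-R.T@p["t"]
    return C+d*(z-C[2])/d[2]
def w(P,v):
    x,y,a=P; return np.array([x+np.cos(a)*v[0]-np.sin(a)*v[1],y+np.sin(a)*v[0]+np.cos(a)*v[1],v[2]])
E
python3 - <<'E'
from h import *
from workcell import bot
from scipy.optimize import least_squares
W=bot.camera_params("wrist");S=bot.camera_params("side")
s=lambda u,v:(240+u/6-.4,195+v/6-.4)
def pts(q):
    x,y,a,th,c=q;P=(x,y,a);r=.04
    hd=lambda X:w(P,(X,-r*np.sin(th),.125+r*np.cos(th)))
    pl=lambda sx,sy:w(P,(c+sx*.065,sy*.055,.012))
    return [(W,hd(.098),(283,286)),(W,hd(.048),(222,303)),(S,hd(.098),s(490,203)),
     (W,pl(1,1),(215,197)),(W,pl(-1,1),(88,240)),(S,pl(-1,1),s(108,432)),(S,pl(-1,-1),s(265,538)),(S,pl(1,-1),s(470,418))]
best=None
for th in np.arange(-3,3,.7):
    r=least_squares(lambda q:np.concatenate([proj(p,X)-u for p,X,u in pts(q)]),[.5,.0,.3,th,0],loss='soft_l1')
    if best is None or r.cost<best.cost:best=r
print(best.x,best.cost);print(best.fun.reshape(-1,2).round(1))
print("jar",back(W,(268,400),.055),back(W,(266,437),.055),"case",back(W,(362,170),.026))
print("nut",proj(W,w(best.x[:3],(.03,0,.125))))
E
```

```text
[ 0.49873389 -0.06518743  0.31324649  2.78655508 -0.01340133] 5.573752433602208
[[ 0.2 -0.8]
 [-0.4  0.7]
 [ 0.6  0.1]
 [ 0.5  0.2]
 [-3.6  0.1]
 [ 0.1 -1.2]
 [ 0.2 -0.7]
 [ 1.8 -0.6]]
jar [ 0.57545767 -0.17887728  0.055     ] [ 0.57180024 -0.22170938  0.055     ] case [0.65881016 0.02920707 0.026     ]
nut [176.16058997 318.58398352]
```

{"fn": "move_arm", "kwargs": {"moves": [[[1,-0.027,-0.023,0,0,0,0.02],[1,-0.054,-0.046,0,0,0,0.04],[1,-0.054,-0.046,0,0,0,0.06],[1,-0.054,-0.046,0,0,0,0.08],[1,-0.054,-0.046,0,0,0,0.1]]], "force": 40}}

```text
clock: 0.65
position: [0.5788, -0.0542, 0.2313]
tool_rot: [-3.141, 0.0, 0.937]
force: [-0.2, -0.1, -0.0]
grip_width: 0.0852
finger_force: 0.0
```

{"fn": "move_arm", "kwargs": {"moves": [[[1,0,0,0,0,0,0.02],[1,0,0,0,0,0,0.04],[1,0,0,0,0,0,0.06],[1,0,0,0,0,0,0.08],[1,0,0,0,0,0,0.1]]]}}

```text
clock: 1.15
position: [0.5789, -0.054, 0.2311]
tool_rot: [-3.141, 0.0, 0.309]
force: [0.1, -0.0, 0.7]
grip_width: 0.085
finger_force: 0.0
```

{"fn": "move_arm", "kwargs": {"moves": [[[1,0,0,0,0,0,0],[1,0,0,0,0,0,0]]]}}

```text
clock: 1.35
position: [0.5789, -0.0539, 0.2311]
tool_rot: [3.142, 0.0, 0.318]
force: [-0.2, -0.3, 0.6]
grip_width: 0.0854
finger_force: 0.0
```

```bash
python3 - <<'E'
from workcell import bot
import cv2
from h import *
o=bot.observe();print(o["clock"],o["position"],o["tool_rot"],o["qpos"],o["force"],o["moment"])
p=bot.camera_params("wrist");P=(.4987,-.0652,.3132)
cv2.imwrite("pics/wrist1.png",bot.grab_frame("wrist")[:,:,::-1])
for X in(.048,.098):print(proj(p,w(P,(X,-.04*np.sin(2.787),.125+.04*np.cos(2.787)))))
E
```

```text
1.35 [ 0.57889655 -0.05385772  0.23113063] [3.14159021e+00 3.94885846e-04 3.18250372e-01] [-0.20189458  0.46540731  0.27066504  1.72984611 -0.14617263  0.96644113
 -1.12787435] [-0.21849096 -0.28153434  0.56878616] [-0.0164848  -0.00275125 -0.00276313]
[319.64606808 266.0043479 ]
[319.92253276 199.92067915]
```

View pics/wrist1.png

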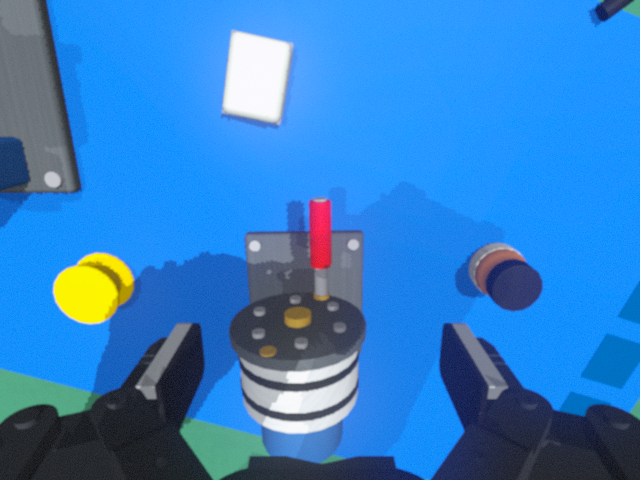

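The wrist view shows the handle at columns 310–331, rows 199–267, which matches the prediction. I'm descending.

{"fn": "move_arm", "kwargs": {"moves": [[[1,0,0,0.04,0,0,0],[1,0,0,0.08,0,0,0],[1,0,0,0.12,0,0,0],[1,0,0,0.15,0,0,0],[1,0,0,0.163,0,0,0]]]}}

```text
clock: 1.9
position: [0.5777, -0.054, 0.0657]
tool_rot: [-3.14, 0.003, 0.316]
force: [-0.3, -0.1, 1.1]
grip_width: 0.0852
finger_force: 0.0
```

{"fn": "move_arm", "kwargs": {"moves": [[[1,0,0,0,0,0,0],[0,0,0,0,0,0,0],[0,0,0,0,0,0,0],[0,0,0,0,0,0,0],[0,0,0,0,0,0,0]]]}}

```text
clock: 2.4
position: [0.5794, -0.0539, 0.0692]
tool_rot: [3.141, -0.001, 0.314]
force: [-0.6, -0.0, 0.3]
grip_width: 0.0282
finger_force: 0.0
```

{"fn": "move_arm", "kwargs": {"moves": [[[0,0,0,0,0,0,0],[0,0,0,0,0,0,0],[0,0,0,0,0,0,0],[0,0,0,0,0,0,0],[0,0,0,0,0,0,0]]]}}

```text
clock: 2.9
position: [0.5792, -0.0539, 0.0689]
tool_rot: [3.142, -0.001, 0.314]
force: [-1.9, 1.3, 8.1]
grip_width: 0.0147
finger_force: 38.8
```

```bash
python3 - <<'E'
from workcell import bot
import cv2
from h import *
o=bot.observe();print(o)
cv2.imwrite("pics/wrist2.png",bot.grab_frame("wrist")[:,:,::-1])
E
```

```text
{'clock': 2.9, 'qpos': array([-0.14942237,  0.6839682 ,  0.201738  ,  1.84439315, -0.21583015,
        0.63376305, -1.07381054]), 'qd': array([-0.00145158,  0.00014868,  0.00144774,  0.00055255, -0.00123512,
        0.00179494,  0.0001936 ]), 'joint_efforts': array([ 6.85573015e-01, -8.94665480e+01,  8.86265248e+00, -2.43359309e+01,
        5.54634689e-02, -6.95345029e-01, -1.16927158e-01]), 'position': array([ 0.57924065, -0.05386725,  0.0688899 ]), 'tool_rot': array([ 3.14159216e+00, -6.71887464e-04,  3.14415614e-01]), 'force': array([-1.90229396,  1.25475334,  8.13803976]), 'moment': array([0.22714988, 0.48108045, 0.1170527 ]), 'finger_force': 38.784273862838745, 'grip_width': 0.014730105742231523}
```

View pics/wrist2.png

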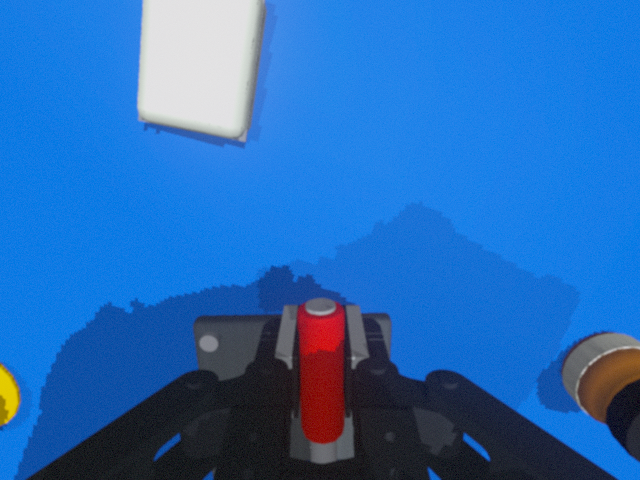

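The handle is gripped between the pads: red at (320,300–440), width 14.7 mm, force 39 N. I'm tabulating the circular shifts in tool axes (y = r sin θ, z = −r cos θ).

```bash
python3 - <<'E'
import numpy as np
t=lambda d:np.round(np.array([40*np.sin(np.radians(d)),-40*np.cos(np.radians(d))]),1)
for a in range(160,520,15):
    print(a,[list((t(a+k)-t(a)).round(1)) for k in(5,10,15)])
E
```

```text
160 [[np.float64(-3.3), np.float64(1.0)], [np.float64(-6.8), np.float64(1.8)], [np.float64(-10.2), np.float64(2.2)]]
175 [[np.float64(-3.5), np.float64(0.2)], [np.float64(-7.0), np.float64(0.0)], [np.float64(-10.4), np.float64(-0.4)]]
190 [[np.float64(-3.5), np.float64(-0.8)], [np.float64(-6.8), np.float64(-1.8)], [np.float64(-10.0), np.float64(-3.1)]]
205 [[np.float64(-3.1), np.float64(-1.7)], [np.float64(-6.0), np.float64(-3.5)], [np.float64(-8.8), np.float64(-5.7)]]
220 [[np.float64(-2.6), np.float64(-2.3)], [np.float64(-4.9), np.float64(-4.9)], [np.float64(-7.1), np.float64(-7.7)]]
235 [[np.float64(-1.8), np.float64(-2.9)], [np.float64(-3.5), np.float64(-6.0)], [np.float64(-4.8), np.float64(-9.2)]]
250 [[np.float64(-1.0), np.float64(-3.3)], [np.float64(-1.8), np.float64(-6.8)], [np.float64(-2.2), np.float64(-10.2)]]
265 [[np.float64(-0.2), np.float64(-3.5)], [np.float64(0.0), np.float64(-7.0)], [np.float64(0.4), np.float64(-10.4)]]
280 [[np.float64(0.8), np.float64(-3.5)], [np.float64(1.8), np.float64(-6.8)], [np.float64(3.1), np.float64(-10.0)]]
295 [[np.float64(1.7), np.float64
[... 993 characters left out ...]
9.2)]]
430 [[np.float64(1.0), np.float64(3.3)], [np.float64(1.8), np.float64(6.8)], [np.float64(2.2), np.float64(10.2)]]
445 [[np.float64(0.2), np.float64(3.5)], [np.float64(0.0), np.float64(7.0)], [np.float64(-0.4), np.float64(10.4)]]
460 [[np.float64(-0.8), np.float64(3.5)], [np.float64(-1.8), np.float64(6.8)], [np.float64(-3.1), np.float64(10.0)]]
475 [[np.float64(-1.7), np.float64(3.1)], [np.float64(-3.5), np.float64(6.0)], [np.float64(-5.7), np.float64(8.8)]]
490 [[np.float64(-2.3), np.float64(2.6)], [np.float64(-4.9), np.float64(4.9)], [np.float64(-7.7), np.float64(7.1)]]
505 [[np.float64(-2.9), np.float64(1.8)], [np.float64(-6.0), np.float64(3.5)], [np.float64(-9.2), np.float64(4.8)]]
```

Clean table. First I move 30° to check forces.

{"fn": "move_arm", "kwargs": {"moves": [[[0,0,-0.0033,0.001,0,0,0],[0,0,-0.0068,0.0018,0,0,0],[0,0,-0.0102,0.0022,0,0,0]]]}}

```text
clock: 3.25
position: [0.5764, -0.0454, 0.0664]
tool_rot: [3.14, -0.001, 0.314]
force: [3.9, -6.9, -6.0]
grip_width: 0.0147
finger_force: 39.0
```

{"fn": "move_arm", "kwargs": {"moves": [[[0,0,-0.0035,0.0002,0,0,0],[0,0,-0.007,0,0,0,0],[0,0,-0.0104,-0.0004,0,0,0]]]}}

```text
clock: 3.55
position: [0.5727, -0.0349, 0.0659]
tool_rot: [3.141, 0.0, 0.314]
force: [6.6, -3.2, -19.2]
grip_width: 0.0143
finger_force: 39.1
```

{"fn": "move_arm", "kwargs": {"moves": [[[0,0,-0.0035,-0.0008,0,0,0],[0,0,-0.0068,-0.0018,0,0,0],[0,0,-0.01,-0.0031,0,0,0]]]}}

```text
clock: 3.85
position: [0.569, -0.0242, 0.0686]
tool_rot: [-3.141, 0.001, 0.315]
force: [4.6, 4.1, -20.3]
grip_width: 0.0146
finger_force: 39.3
```

{"fn": "move_arm", "kwargs": {"moves": [[[0,0,-0.0031,-0.0017,0,0,0],[0,0,-0.006,-0.0035,0,0,0],[0,0,-0.0088,-0.0057,0,0,0]]]}}

```text
clock: 4.15
position: [0.5658, -0.0148, 0.0742]
tool_rot: [-3.14, 0.002, 0.316]
force: [0.7, 9.0, -18.0]
grip_width: 0.0142
finger_force: 39.6
```

{"fn": "move_arm", "kwargs": {"moves": [[[0,0,-0.0026,-0.0023,0,0,0],[0,0,-0.0049,-0.0049,0,0,0],[0,0,-0.0071,-0.0077,0,0,0]]]}}

```text
clock: 4.45
position: [0.5633, -0.0076, 0.082]
tool_rot: [-3.139, 0.002, 0.316]
force: [-1.3, 10.2, -13.6]
grip_width: 0.0146
finger_force: 40.1
```

{"fn": "move_arm", "kwargs": {"moves": [[[0,0,-0.0018,-0.0029,0,0,0],[0,0,-0.0035,-0.006,0,0,0],[0,0,-0.0048,-0.0092,0,0,0]]]}}

```text
clock: 4.75
position: [0.5616, -0.0028, 0.0914]
tool_rot: [-3.138, 0.003, 0.316]
force: [-4.7, 12.1, -9.2]
grip_width: 0.0147
finger_force: 40.5
```

{"fn": "move_arm", "kwargs": {"moves": [[[0,0,-0.001,-0.0033,0,0,0],[0,0,-0.0018,-0.0068,0,0,0],[0,0,-0.0022,-0.0102,0,0,0]]]}}

```text
clock: 5.05
position: [0.5609, -0.0005, 0.1018]
tool_rot: [-3.138, 0.003, 0.316]
force: [-6.6, 13.6, -4.2]
grip_width: 0.0148
finger_force: 40.9
```

{"fn": "move_arm", "kwargs": {"moves": [[[0,0,-0.0002,-0.0035,0,0,0],[0,0,0,-0.007,0,0,0],[0,0,0.0004,-0.0104,0,0,0]]]}}

```text
clock: 5.35
position: [0.5611, -0.001, 0.1125]
tool_rot: [-3.138, 0.002, 0.316]
force: [-8.1, 13.2, 0.6]
grip_width: 0.0147
finger_force: 41.4
```

{"fn": "move_arm", "kwargs": {"moves": [[[0,0,0.0008,-0.0035,0,0,0],[0,0,0.0018,-0.0068,0,0,0],[0,0,0.0031,-0.01,0,0,0]]]}}

```text
clock: 5.65
position: [0.5622, -0.0042, 0.1227]
tool_rot: [-3.138, 0.002, 0.316]
force: [-8.6, 12.6, 5.7]
grip_width: 0.0147
finger_force: 41.8
```

{"fn": "move_arm", "kwargs": {"moves": [[[0,0,0.0017,-0.0031,0,0,0],[0,0,0.0035,-0.006,0,0,0],[0,0,0.0057,-0.0088,0,0,0]]]}}

```text
clock: 5.95
position: [0.5642, -0.01, 0.1319]
tool_rot: [-3.139, 0.002, 0.316]
force: [-9.0, 9.9, 10.3]
grip_width: 0.0149
finger_force: 42.3
```

{"fn": "move_arm", "kwargs": {"moves": [[[0,0,0.0023,-0.0026,0,0,0],[0,0,0.0049,-0.0049,0,0,0],[0,0,0.0077,-0.0071,0,0,0]]]}}

```text
clock: 6.25
position: [0.567, -0.0181, 0.1392]
tool_rot: [-3.14, 0.001, 0.315]
force: [-6.3, 3.7, 9.2]
grip_width: 0.0144
finger_force: 42.1
```

{"fn": "move_arm", "kwargs": {"moves": [[[0,0,0.0029,-0.0018,0,0,0],[0,0,0.006,-0.0035,0,0,0],[0,0,0.0092,-0.0048,0,0,0]]]}}

```text
clock: 6.55
position: [0.5703, -0.0278, 0.1439]
tool_rot: [-3.141, 0.0, 0.315]
force: [-3.6, 0.6, 2.4]
grip_width: 0.0149
finger_force: 41.5
```

{"fn": "move_arm", "kwargs": {"moves": [[[0,0,0.0033,-0.001,0,0,0],[0,0,0.0068,-0.0018,0,0,0],[0,0,0.0102,-0.0022,0,0,0]]]}}

```text
clock: 6.85
position: [0.5737, -0.0379, 0.1455]
tool_rot: [-3.142, 0.0, 0.314]
force: [0.8, 1.8, -5.8]
grip_width: 0.0142
finger_force: 40.8
```

{"fn": "move_arm", "kwargs": {"moves": [[[0,0,0.0035,-0.0002,0,0,0],[0,0,0.007,0,0,0,0],[0,0,0.0104,0.0004,0,0,0]]]}}

```text
clock: 7.15
position: [0.5767, -0.0471, 0.1446]
tool_rot: [-3.141, 0.001, 0.315]
force: [2.5, 6.8, -16.6]
grip_width: 0.0147
finger_force: 39.6
```

{"fn": "move_arm", "kwargs": {"moves": [[[0,0,0.0035,0.0008,0,0,0],[0,0,0.0068,0.0018,0,0,0],[0,0,0.01,0.0031,0,0,0]]]}}

```text
clock: 7.45
position: [0.5796, -0.0556, 0.1413]
tool_rot: [-3.139, 0.001, 0.315]
force: [0.5, 11.7, -16.4]
grip_width: 0.0148
finger_force: 39.8
```

{"fn": "move_arm", "kwargs": {"moves": [[[0,0,0.0031,0.0017,0,0,0],[0,0,0.006,0.0035,0,0,0],[0,0,0.0088,0.0057,0,0,0]]]}}

```text
clock: 7.75
position: [0.5823, -0.0633, 0.1357]
tool_rot: [-3.139, 0.001, 0.316]
force: [-0.6, 14.9, -12.6]
grip_width: 0.0147
finger_force: 40.2
```

{"fn": "move_arm", "kwargs": {"moves": [[[0,0,0.0026,0.0023,0,0,0],[0,0,0.0049,0.0049,0,0,0],[0,0,0.0071,0.0077,0,0,0]]]}}

```text
clock: 8.05
position: [0.5845, -0.0696, 0.1281]
tool_rot: [-3.138, 0.001, 0.316]
force: [-2.0, 18.4, -7.8]
grip_width: 0.0141
finger_force: 40.7
```

{"fn": "move_arm", "kwargs": {"moves": [[[0,0,0.0018,0.0029,0,0,0],[0,0,0.0035,0.006,0,0,0],[0,0,0.0048,0.0092,0,0,0]]]}}

```text
clock: 8.35
position: [0.586, -0.0738, 0.1191]
tool_rot: [-3.138, 0.001, 0.316]
force: [-4.2, 17.5, -2.7]
grip_width: 0.015
finger_force: 41.2
```

{"fn": "move_arm", "kwargs": {"moves": [[[0,0,0.001,0.0033,0,0,0],[0,0,0.0018,0.0068,0,0,0],[0,0,0.0022,0.0102,0,0,0]]]}}

```text
clock: 8.65
position: [0.5868, -0.0759, 0.1092]
tool_rot: [-3.138, 0.0, 0.316]
force: [-6.1, 18.8, 3.4]
grip_width: 0.0147
finger_force: 41.7
```

{"fn": "move_arm", "kwargs": {"moves": [[[0,0,0.0002,0.0035,0,0,0],[0,0,0,0.007,0,0,0],[0,0,-0.0004,0.0104,0,0,0]]]}}

```text
clock: 8.95
position: [0.5867, -0.0757, 0.0991]
tool_rot: [-3.138, 0.0, 0.316]
force: [-7.0, 17.2, 9.4]
grip_width: 0.0144
finger_force: 42.3
```

{"fn": "move_arm", "kwargs": {"moves": [[[0,0,-0.0008,0.0035,0,0,0],[0,0,-0.0018,0.0068,0,0,0],[0,0,-0.0031,0.01,0,0,0]]]}}

```text
clock: 9.25
position: [0.5858, -0.0731, 0.0894]
tool_rot: [-3.138, -0.0, 0.316]
force: [-7.7, 16.5, 13.8]
grip_width: 0.0146
finger_force: 42.8
```

{"fn": "move_arm", "kwargs": {"moves": [[[0,0,-0.0017,0.0031,0,0,0],[0,0,-0.0035,0.006,0,0,0],[0,0,-0.0057,0.0088,0,0,0]]]}}

```text
clock: 9.55
position: [0.5842, -0.0684, 0.0809]
tool_rot: [-3.14, -0.0, 0.315]
force: [-9.6, 11.1, 19.1]
grip_width: 0.0149
finger_force: 43.1
```

{"fn": "move_arm", "kwargs": {"moves": [[[0,0,-0.0023,0.0026,0,0,0],[0,0,-0.0049,0.0049,0,0,0],[0,0,-0.0077,0.0071,0,0,0]]]}}

```text
clock: 9.85
position: [0.5821, -0.0622, 0.0741]
tool_rot: [-3.141, -0.001, 0.315]
force: [-8.0, 5.6, 19.8]
grip_width: 0.0146
finger_force: 43.2
```

{"fn": "move_arm", "kwargs": {"moves": [[[0,0,-0.0029,0.0018,0,0,0],[0,0,-0.006,0.0035,0,0,0],[0,0,-0.0092,0.0048,0,0,0]]]}}

```text
clock: 10.15
position: [0.5796, -0.0547, 0.0693]
tool_rot: [3.141, -0.001, 0.314]
force: [-3.3, -2.2, 11.5]
grip_width: 0.0143
finger_force: 42.6
```

{"fn": "move_arm", "kwargs": {"moves": [[[0,0,-0.0033,0.001,0,0,0],[0,0,-0.0068,0.0018,0,0,0],[0,0,-0.0102,0.0022,0,0,0]]]}}

```text
clock: 10.45
position: [0.5766, -0.0461, 0.0665]
tool_rot: [3.139, -0.001, 0.313]
force: [2.8, -8.1, -7.5]
grip_width: 0.0147
finger_force: 41.0
```

{"fn": "move_arm", "kwargs": {"moves": [[[0,0,-0.0035,0.0002,0,0,0],[0,0,-0.007,0,0,0,0],[0,0,-0.0104,-0.0004,0,0,0]]]}}

```text
clock: 10.75
position: [0.573, -0.0356, 0.066]
tool_rot: [3.14, -0.0, 0.313]
force: [6.5, -3.7, -21.3]
grip_width: 0.0145
finger_force: 39.5
```

```bash
cat > d1.txt <<'E'
175 .5764 -.0454 .0664 3.9 -6.9 -6.0
190 .5727 -.0349 .0659 6.6 -3.2 -19.2
205 .569 -.0242 .0686 4.6 4.1 -20.3
220 .5658 -.0148 .0742 .7 9.0 -18.0
235 .5633 -.0076 .082 -1.3 10.2 -13.6
250 .5616 -.0028 .0914 -4.7 12.1 -9.2
265 .5609 -.0005 .1018 -6.6 13.6 -4.2
280 .5611 -.001 .1125 -8.1 13.2 .6
295 .5622 -.0042 .1227 -8.6 12.6 5.7
310 .5642 -.01 .1319 -9.0 9.9 10.3
325 .567 -.0181 .1392 -6.3 3.7 9.2
340 .5703 -.0278 .1439 -3.6 .6 2.4
355 .5737 -.0379 .1455 .8 1.8 -5.8
370 .5767 -.0471 .1446 2.5 6.8 -16.6
385 .5796 -.0556 .1413 .5 11.7 -16.4
400 .5823 -.0633 .1357 -.6 14.9 -12.6
415 .5845 -.0696 .1281 -2.0 18.4 -7.8
430 .586 -.0738 .1191 -4.2 17.5 -2.7
445 .5868 -.0759 .1092 -6.1 18.8 3.4
460 .5867 -.0757 .0991 -7.0 17.2 9.4
475 .5858 -.0731 .0894 -7.7 16.5 13.8
490 .5842 -.0684 .0809 -9.6 11.1 19.1
505 .5821 -.0622 .0741 -8.0 5.6 19.8
520 .5796 -.0547 .0693 -3.3 -2.2 11.5
535 .5766 -.0461 .0665 2.8 -8.1 -7.5
550 .573 -.0356 .066 6.5 -3.7 -21.3
E
cat > an.py <<'E'
import numpy as np,sys
from scipy.optimize import least_squares
d=np.loadtxt(sys.argv[1]);a=.3142;sg=float(sys.argv[2])
ex=np.array([np.cos(a),np.sin(a),0]);ey=np.array([-np.sin(a),np.cos(a),0])
y=d[:,1:4]@ey;z=d[:,3];x=d[:,1:4]@ex
c=least_squares(lambda p:np.hypot(y-p[0],z-p[1])-p[2],[-.21,.106,.04]);print("circle",c.x,"rms mm",1e3*np.sqrt(np.mean(c.fun**2)))
th=np.unwrap(np.arctan2(-(y-c.x[0]),z-c.x[1]))
fx=d[:,4:7]@ex;fy=d[:,4:7]@ey;fz=d[:,6]
er=np.c_[-np.sin(th),np.cos(th)];et=np.c_[-np.cos(th),-np.sin(th)]
fr=fy*er[:,0]+fz*er[:,1];ft=fy*et[:,0]+fz*et[:,1]
T=-ft*.04
for r in zip(d[:,0],np.degrees(th)%360,x*1e3,1e3*c.fun,fx,fr,ft,T):print(*np.round(r,2))
# torque needed from tool: T=sg*fric + m*sin(th+phi) ; weight angle th+phi from up
A=np.c_[np.ones_like(th),np.sin(th),np.cos(th)]
s=np.linalg.lstsq(A,T,rcond=None);print(s[0],"rms",np.std(T-A@s[0]))
E
python3 an.py d1.txt 1
```

```text
circle [-0.21383602  0.10554752  0.04000323] rms mm 0.15055061762161923
175.0 169.18 534.15 -0.15 1.58 7.35 -6.5 0.26
190.0 185.26 533.88 -0.19 5.29 18.65 -6.82 0.27
205.0 202.05 533.66 -0.14 5.64 19.74 -5.33 0.21
220.0 218.46 533.53 0.03 3.45 19.28 -4.66 0.19
235.0 234.09 533.37 0.14 1.92 16.16 -5.09 0.2
250.0 249.38 533.24 0.18 -0.73 15.37 -4.05 0.16
265.0 264.65 533.29 0.18 -2.07 15.3 -2.79 0.11
280.0 279.99 533.32 0.08 -3.62 14.93 -2.02 0.08
295.0 295.42 533.38 -0.04 -4.28 15.67 -1.14 0.05
310.0 311.34 533.49 -0.11 -5.5 15.96 -0.32 0.01
325.0 327.56 533.65 -0.13 -4.85 10.7 0.32 -0.01
340.0 343.8 533.79 -0.06 -3.24 2.77 -0.95 0.04
355.0 359.3 533.9 -0.05 1.32 -5.78 -1.54 0.06
370.0 13.24 533.91 0.12 4.48 -17.46 -1.74 0.07
385.0 26.94 534.04 0.1 4.09 -19.59 -2.35 0.09
400.0 41.13 534.23 0.03 4.03 -18.93 -2.53 0.1
415.0 55.65 534.37 -0.03 3.78 -19.36 -3.78 0.15
430.0 70.11 534.5 -0.17 1.41 -17.79 -3.57 0.14
445.0 84.74 534.62 -0.13 0.01 -19.37 -5.2 0.21
460.0 99.27 534.58 0.0 -1.34 -19.79 -6.29 0.25
475.0 113.73 534.53 0.12 -2.22 -22.1 -5.36 0.21
490.0 127.81 534.46 0.2 -5.7 -22.39 -6.8 0.27
505.0 141.27 534.38 0.31 -5.88 -20.33 -6.3 0.25
520.0 154.47 534.32 0.17 -3.82 -9.91 -5.92 0.24
535.0 168.13 534.12 -0.1 0.16 9.1 -6.84 0.27
550.0 184.18 533.95 -0.35 5.04 20.84 -7.07 0.28
[ 0.15129291  0.05459488 -0.10872399] rms 0.02080908059059574
```

The fit gives friction 0.151 N m and a weight of 0.122 N m, with the heavy side down near 63°. The commanded circle was about 2.8 mm off in y, which causes the 20 N radial loads. I'll correct the centre and do a cleaner reverse pass.

```bash
python3 - <<'E'
import numpy as np
t=lambda d:np.round(np.array([40*np.sin(np.radians(d)),-40*np.cos(np.radians(d))]),1)
for a in range(190,-170,-20):
    print(a,a-20,[(t(a-k)-t(a)).round(1).tolist() for k in(5,10,15,20)])
E
```

```text
190 170 [[3.4, 0.4], [6.9, 0.6], [10.4, 0.4], [13.8, 0.0]]
170 150 [[3.5, -0.8], [6.8, -1.8], [10.0, -3.1], [13.1, -4.8]]
150 130 [[2.9, -1.8], [5.7, -4.0], [8.3, -6.3], [10.6, -8.9]]
130 110 [[2.2, -2.8], [4.0, -5.7], [5.7, -8.8], [7.0, -12.0]]
110 90 [[1.0, -3.3], [1.8, -6.8], [2.2, -10.2], [2.4, -13.7]]
90 70 [[-0.2, -3.5], [-0.6, -6.9], [-1.4, -10.4], [-2.4, -13.7]]
70 50 [[-1.3, -3.2], [-3.0, -6.3], [-4.8, -9.2], [-7.0, -12.0]]
50 30 [[-2.3, -2.6], [-4.9, -4.9], [-7.7, -7.1], [-10.6, -8.9]]
30 10 [[-3.1, -1.7], [-6.3, -3.0], [-9.6, -4.0], [-13.1, -4.8]]
10 -10 [[-3.4, -0.4], [-6.9, -0.6], [-10.4, -0.4], [-13.8, 0.0]]
-10 -30 [[-3.5, 0.8], [-6.8, 1.8], [-10.0, 3.1], [-13.1, 4.8]]
-30 -50 [[-2.9, 1.8], [-5.7, 4.0], [-8.3, 6.3], [-10.6, 8.9]]
-50 -70 [[-2.2, 2.8], [-4.0, 5.7], [-5.7, 8.8], [-7.0, 12.0]]
-70 -90 [[-1.0, 3.3], [-1.8, 6.8], [-2.2, 10.2], [-2.4, 13.7]]
-90 -110 [[0.2, 3.5], [0.6, 6.9], [1.4, 10.4], [2.4, 13.7]]
-110 -130 [[1.3, 3.2], [3.0, 6.3], [4.8, 9.2], [7.0, 12.0]]
-130 -150 [[2.3, 2.6], [4.9, 4.9], [7.7, 7.1], [10.6, 8.9]]
-150 -170 [[3.1, 1.7], [6.3, 3.0], [9.6, 4.0], [13.1, 4.8]]
```

{"fn": "move_arm", "kwargs": {"moves": [[[0,0,-0.0014,0.0005,0,0,0],[0,0,-0.0028,0.0009,0,0,0],[0,0,-0.0028,0.0009,0,0,0]]]}}

```text
clock: 11.05
position: [0.5721, -0.0331, 0.0657]
tool_rot: [3.14, -0.0, 0.313]
force: [-0.3, -4.8, -3.7]
grip_width: 0.0145
finger_force: 41.4
```

Radial load has dropped to about 4 N. Starting the reverse pass.

{"fn": "move_arm", "kwargs": {"moves": [[[0,0,0.0034,0.0004,0,0,0],[0,0,0.0069,0.0006,0,0,0],[0,0,0.0104,0.0004,0,0,0],[0,0,0.0138,0,0,0,0]]]}}

```text
clock: 11.45
position: [0.5763, -0.0453, 0.0659]
tool_rot: [-3.141, -0.0, 0.314]
force: [-3.8, 1.3, 8.5]
grip_width: 0.0146
finger_force: 42.5
```

{"fn": "move_arm", "kwargs": {"moves": [[[0,0,0.0035,-0.0008,0,0,0],[0,0,0.0068,-0.0018,0,0,0],[0,0,0.01,-0.0031,0,0,0],[0,0,0.0131,-0.0048,0,0,0]]]}}

```text
clock: 11.85
position: [0.5804, -0.0572, 0.0708]
tool_rot: [-3.141, -0.001, 0.314]
force: [-2.7, 3.6, 5.7]
grip_width: 0.0143
finger_force: 42.2
```

{"fn": "move_arm", "kwargs": {"moves": [[[0,0,0.0029,-0.0018,0,0,0],[0,0,0.0057,-0.004,0,0,0],[0,0,0.0083,-0.0063,0,0,0],[0,0,0.0106,-0.0089,0,0,0]]]}}

```text
clock: 12.25
position: [0.5838, -0.067, 0.0796]
tool_rot: [-3.141, -0.001, 0.315]
force: [-0.7, 4.0, 3.6]
grip_width: 0.0146
finger_force: 41.9
```

{"fn": "move_arm", "kwargs": {"moves": [[[0,0,0.0022,-0.0028,0,0,0],[0,0,0.004,-0.0057,0,0,0],[0,0,0.0057,-0.0088,0,0,0],[0,0,0.007,-0.012,0,0,0]]]}}

```text
clock: 12.65
position: [0.586, -0.0735, 0.0915]
tool_rot: [-3.141, -0.001, 0.315]
force: [-0.1, 5.8, 0.8]
grip_width: 0.0147
finger_force: 41.6
```

{"fn": "move_arm", "kwargs": {"moves": [[[0,0,0.001,-0.0033,0,0,0],[0,0,0.0018,-0.0068,0,0,0],[0,0,0.0022,-0.0102,0,0,0],[0,0,0.0024,-0.0137,0,0,0]]]}}

```text
clock: 13.05
position: [0.5868, -0.0758, 0.1052]
tool_rot: [-3.141, -0.001, 0.315]
force: [1.2, 6.2, -2.2]
grip_width: 0.0149
finger_force: 41.3
```

{"fn": "move_arm", "kwargs": {"moves": [[[0,0,-0.0002,-0.0035,0,0,0],[0,0,-0.0006,-0.0069,0,0,0],[0,0,-0.0014,-0.0104,0,0,0],[0,0,-0.0024,-0.0137,0,0,0]]]}}

```text
clock: 13.45
position: [0.586, -0.0736, 0.1188]
tool_rot: [-3.141, -0.001, 0.315]
force: [1.9, 4.9, -4.5]
grip_width: 0.0148
finger_force: 41.0
```

{"fn": "move_arm", "kwargs": {"moves": [[[0,0,-0.0013,-0.0032,0,0,0],[0,0,-0.003,-0.0063,0,0,0],[0,0,-0.0048,-0.0092,0,0,0],[0,0,-0.007,-0.012,0,0,0]]]}}

```text
clock: 13.85
position: [0.5838, -0.0672, 0.1308]
tool_rot: [3.142, -0.001, 0.314]
force: [4.5, 2.3, -6.9]
grip_width: 0.0147
finger_force: 40.9
```

{"fn": "move_arm", "kwargs": {"moves": [[[0,0,-0.0023,-0.0026,0,0,0],[0,0,-0.0049,-0.0049,0,0,0],[0,0,-0.0077,-0.0071,0,0,0],[0,0,-0.0106,-0.0089,0,0,0]]]}}

```text
clock: 14.25
position: [0.5804, -0.0575, 0.1397]
tool_rot: [3.141, -0.001, 0.314]
force: [4.5, 0.6, -7.6]
grip_width: 0.0145
finger_force: 40.8
```

{"fn": "move_arm", "kwargs": {"moves": [[[0,0,-0.0031,-0.0017,0,0,0],[0,0,-0.0063,-0.003,0,0,0],[0,0,-0.0096,-0.004,0,0,0],[0,0,-0.0131,-0.0048,0,0,0]]]}}

```text
clock: 14.65
position: [0.5764, -0.0458, 0.1446]
tool_rot: [3.14, -0.001, 0.313]
force: [4.0, -2.9, -6.2]
grip_width: 0.0143
finger_force: 41.1
```

{"fn": "move_arm", "kwargs": {"moves": [[[0,0,-0.0034,-0.0004,0,0,0],[0,0,-0.0069,-0.0006,0,0,0],[0,0,-0.0104,-0.0004,0,0,0],[0,0,-0.0138,0,0,0,0]]]}}

```text
clock: 15.05
position: [0.5722, -0.0332, 0.145]
tool_rot: [3.14, -0.001, 0.313]
force: [1.5, -6.2, 2.5]
grip_width: 0.0149
finger_force: 42.0
```

{"fn": "move_arm", "kwargs": {"moves": [[[0,0,-0.0035,0.0008,0,0,0],[0,0,-0.0068,0.0018,0,0,0],[0,0,-0.01,0.0031,0,0,0],[0,0,-0.0131,0.0048,0,0,0]]]}}

```text
clock: 15.45
position: [0.5678, -0.0204, 0.1405]
tool_rot: [3.141, -0.0, 0.313]
force: [-3.7, -2.3, 13.0]
grip_width: 0.0142
finger_force: 43.0
```

{"fn": "move_arm", "kwargs": {"moves": [[[0,0,-0.0029,0.0018,0,0,0],[0,0,-0.0057,0.004,0,0,0],[0,0,-0.0083,0.0063,0,0,0],[0,0,-0.0106,0.0089,0,0,0]]]}}

```text
clock: 15.85
position: [0.5641, -0.0095, 0.1314]
tool_rot: [-3.141, 0.0, 0.314]
force: [-6.0, 2.0, 12.4]
grip_width: 0.0148
finger_force: 42.7
```

{"fn": "move_arm", "kwargs": {"moves": [[[0,0,-0.0022,0.0028,0,0,0],[0,0,-0.004,0.0057,0,0,0],[0,0,-0.0057,0.0088,0,0,0],[0,0,-0.007,0.012,0,0,0]]]}}

```text
clock: 16.25
position: [0.5616, -0.0025, 0.1191]
tool_rot: [-3.141, 0.001, 0.314]
force: [-6.8, 2.2, 8.6]
grip_width: 0.0146
finger_force: 42.4
```

{"fn": "move_arm", "kwargs": {"moves": [[[0,0,-0.001,0.0033,0,0,0],[0,0,-0.0018,0.0068,0,0,0],[0,0,-0.0022,0.0102,0,0,0],[0,0,-0.0024,0.0137,0,0,0]]]}}

```text
clock: 16.65
position: [0.5607, -0.0001, 0.1051]
tool_rot: [-3.141, 0.001, 0.314]
force: [-4.7, 2.0, 4.9]
grip_width: 0.0146
finger_force: 42.1
```

{"fn": "move_arm", "kwargs": {"moves": [[[0,0,0.0002,0.0035,0,0,0],[0,0,0.0006,0.0069,0,0,0],[0,0,0.0014,0.0104,0,0,0],[0,0,0.0024,0.0137,0,0,0]]]}}

```text
clock: 17.05
position: [0.5616, -0.0025, 0.0913]
tool_rot: [-3.141, 0.001, 0.314]
force: [-4.1, 2.4, 2.8]
grip_width: 0.0144
finger_force: 41.9
```

{"fn": "move_arm", "kwargs": {"moves": [[[0,0,0.0013,0.0032,0,0,0],[0,0,0.003,0.0063,0,0,0],[0,0,0.0048,0.0092,0,0,0],[0,0,0.007,0.012,0,0,0]]]}}

```text
clock: 17.45
position: [0.5639, -0.0093, 0.0792]
tool_rot: [-3.141, 0.001, 0.314]
force: [-4.8, 1.6, 1.4]
grip_width: 0.0144
finger_force: 41.7
```

{"fn": "move_arm", "kwargs": {"moves": [[[0,0,0.0023,0.0026,0,0,0],[0,0,0.0049,0.0049,0,0,0],[0,0,0.0077,0.0071,0,0,0],[0,0,0.0106,0.0089,0,0,0]]]}}

```text
clock: 17.85
position: [0.5676, -0.0198, 0.0702]
tool_rot: [3.141, 0.0, 0.314]
force: [-5.9, -0.9, 2.7]
grip_width: 0.0147
finger_force: 41.7
```

{"fn": "move_arm", "kwargs": {"moves": [[[0,0,0.0031,0.0017,0,0,0],[0,0,0.0063,0.003,0,0,0],[0,0,0.0096,0.004,0,0,0],[0,0,0.0131,0.0048,0,0,0]]]}}

```text
clock: 18.25
position: [0.5719, -0.0324, 0.0657]
tool_rot: [3.141, -0.0, 0.314]
force: [-5.4, -0.2, 6.8]
grip_width: 0.0145
finger_force: 42.2
```

```bash
cat > d2.txt <<'E'
170 .5763 -.0453 .0659 -3.8 1.3 8.5
150 .5804 -.0572 .0708 -2.7 3.6 5.7
130 .5838 -.067 .0796 -.7 4.0 3.6
110 .586 -.0735 .0915 -.1 5.8 .8
90 .5868 -.0758 .1052 1.2 6.2 -2.2
70 .586 -.0736 .1188 1.9 4.9 -4.5
50 .5838 -.0672 .1308 4.5 2.3 -6.9
30 .5804 -.0575 .1397 4.5 .6 -7.6
10 .5764 -.0458 .1446 4.0 -2.9 -6.2
-10 .5722 -.0332 .145 1.5 -6.2 2.5
-30 .5678 -.0204 .1405 -3.7 -2.3 13.0
-50 .5641 -.0095 .1314 -6.0 2.0 12.4
-70 .5616 -.0025 .1191 -6.8 2.2 8.6
-90 .5607 -.0001 .1051 -4.7 2.0 4.9
-110 .5616 -.0025 .0913 -4.1 2.4 2.8
-130 .5639 -.0093 .0792 -4.8 1.6 1.4
-150 .5676 -.0198 .0702 -5.9 -.9 2.7
-170 .5719 -.0324 .0657 -5.4 -.2 6.8
E
python3 an.py d2.txt -1
python3 - <<'E'
import numpy as np
t=lambda d:np.round(np.array([40*np.sin(np.radians(d)),-40*np.cos(np.radians(d))]),1)
for a,b in((190,170),(170,150),(150,130),(130,110),(110,90),(90,70),(70,60)):
    print(a,b,(t(b)-t(a)).round(1))
E
```

```text
circle [-0.21348886  0.10526755  0.04001662] rms mm 0.08090321558922522
170.0 168.93 534.09 0.1 -3.21 -8.8 0.73 -0.03
150.0 149.52 534.31 -0.02 -1.46 -7.07 0.78 -0.03
130.0 129.94 534.51 -0.03 0.57 -5.39 -0.18 0.01
110.0 110.15 534.6 -0.05 1.7 -5.48 1.16 -0.05
90.0 90.1 534.65 -0.06 3.06 -5.52 2.21 -0.09
70.0 70.21 534.57 -0.04 3.32 -5.36 2.86 -0.11
50.0 50.39 534.45 0.03 4.99 -5.01 4.81 -0.19
30.0 30.86 534.22 0.09 4.47 -6.1 4.6 -0.18
10.0 11.79 534.03 0.16 2.91 -5.25 5.18 -0.21
-10.0 352.72 533.93 0.04 -0.49 1.67 6.63 -0.27
-30.0 332.16 533.7 -0.17 -4.23 11.01 6.99 -0.28
-50.0 310.95 533.55 -0.14 -5.09 10.96 6.9 -0.28
-70.0 290.22 533.33 -0.0 -5.79 6.91 6.62 -0.26
-90.0 269.76 533.22 0.09 -3.85 3.33 4.91 -0.2
-110.0 249.59 533.33 0.04 -3.16 2.35 3.86 -0.15
-130.0 229.36 533.42 0.0 -4.07 1.37 3.02 -0.12
-150.0 208.75 533.69 -0.02 -5.89 -1.9 2.15 -0.09
-170.0 188.52 533.89 -0.01 -5.2 -6.51 2.47 -0.1
[-0.14688971  0.06788051 -0.10327221] rms 0.01949130771479305
190 170 [13.8  0. ]
170 150 [13.1 -4.8]
150 130 [10.6 -8.9]
130 110 [  7. -12.]
110 90 [  2.4 -13.7]
90 70 [ -2.4 -13.7]
70 60 [-3.  -6.3]
```

The two passes agree, giving 63° and 57° with K ≈ 0.123 N m. The target is 60°, continuing in reverse.

{"fn": "move_arm", "kwargs": {"moves": [[[0,0,0.0034,0.0004,0,0,0],[0,0,0.0069,0.0006,0,0,0],[0,0,0.0104,0.0004,0,0,0],[0,0,0.0138,0,0,0,0]]]}}

```text
clock: 18.65
position: [0.5763, -0.0454, 0.0659]
tool_rot: [3.141, -0.001, 0.314]
force: [-7.0, 0.6, 10.5]
grip_width: 0.0144
finger_force: 42.5
```

{"fn": "move_arm", "kwargs": {"moves": [[[0,0,0.0035,-0.0008,0,0,0],[0,0,0.0068,-0.0018,0,0,0],[0,0,0.01,-0.0031,0,0,0],[0,0,0.0131,-0.0048,0,0,0]]]}}

```text
clock: 19.05
position: [0.5804, -0.0572, 0.0708]
tool_rot: [-3.141, -0.001, 0.314]
force: [-5.2, 3.2, 6.9]
grip_width: 0.0145
finger_force: 42.3
```

{"fn": "move_arm", "kwargs": {"moves": [[[0,0,0.0029,-0.0018,0,0,0],[0,0,0.0057,-0.004,0,0,0],[0,0,0.0083,-0.0063,0,0,0],[0,0,0.0106,-0.0089,0,0,0]]]}}

```text
clock: 19.45
position: [0.5838, -0.0669, 0.0796]
tool_rot: [-3.141, -0.001, 0.315]
force: [-3.0, 5.0, 3.2]
grip_width: 0.0151
finger_force: 41.9
```

{"fn": "move_arm", "kwargs": {"moves": [[[0,0,0.0022,-0.0028,0,0,0],[0,0,0.004,-0.0057,0,0,0],[0,0,0.0057,-0.0088,0,0,0],[0,0,0.007,-0.012,0,0,0]]]}}

```text
clock: 19.85
position: [0.586, -0.0734, 0.0915]
tool_rot: [-3.141, -0.001, 0.315]
force: [-2.2, 4.7, 0.8]
grip_width: 0.0145
finger_force: 41.6
```

{"fn": "move_arm", "kwargs": {"moves": [[[0,0,0.001,-0.0033,0,0,0],[0,0,0.0018,-0.0068,0,0,0],[0,0,0.0022,-0.0102,0,0,0],[0,0,0.0024,-0.0137,0,0,0]]]}}

```text
clock: 20.25
position: [0.5868, -0.0758, 0.1051]
tool_rot: [-3.141, -0.001, 0.315]
force: [-0.1, 5.4, -2.0]
grip_width: 0.015
finger_force: 41.3
```

{"fn": "move_arm", "kwargs": {"moves": [[[0,0,-0.0002,-0.0035,0,0,0],[0,0,-0.0006,-0.0069,0,0,0],[0,0,-0.0014,-0.0104,0,0,0],[0,0,-0.0024,-0.0137,0,0,0]]]}}

```text
clock: 20.65
position: [0.586, -0.0736, 0.1188]
tool_rot: [-3.142, -0.001, 0.314]
force: [1.3, 5.3, -5.1]
grip_width: 0.0146
finger_force: 41.0
```

{"fn": "move_arm", "kwargs": {"moves": [[[0,0,-0.0013,-0.0032,0,0,0],[0,0,-0.003,-0.0063,0,0,0],[0,0,-0.003,-0.0063,0,0,0],[0,0,-0.003,-0.0063,0,0,0],[0,0,-0.003,-0.0063,0,0,0]]]}}

```text
clock: 21.15
position: [0.585, -0.0708, 0.1253]
tool_rot: [-3.141, -0.001, 0.314]
force: [-0.1, 5.6, 1.2]
grip_width: 0.0147
finger_force: 41.6
```

{"fn": "move_arm", "kwargs": {"moves": [[[0,0,0,0,0,0,0],[0,0,0,0,0,0,0],[0,0,0,0,0,0,0],[0,0,0,0,0,0,0],[0,0,0,0,0,0,0]]]}}

```text
clock: 21.65
position: [0.585, -0.0708, 0.1253]
tool_rot: [-3.141, -0.001, 0.314]
force: [1.5, 5.8, 1.1]
grip_width: 0.0148
finger_force: 41.6
```

```bash
python3 - <<'E'
from workcell import bot
import numpy as np,cv2
o=bot.observe();p=o["position"];a=.3142
y=-np.sin(a)*p[0]+np.cos(a)*p[1]
print(o["clock"],p,o["force"],o["qd"].round(4),o["grip_width"],o["finger_force"],"theta",np.degrees(np.arctan2(-(y+.2136),p[2]-.1054)))
cv2.imwrite("pics/final.png",cv2.resize(bot.grab_frame("side")[160:320,200:410,::-1],None,fx=3.5,fy=3.5))
E
```

```text
21.65 [ 0.58503167 -0.07080972  0.12528554] [1.45310872 5.7905924  1.07011312] [-0.0003  0.0011 -0.0013  0.0009 -0.0011 -0.0008 -0.0028] 0.014804717583389653 41.61512911319733 theta 60.0774527176446
```

View pics/final.png

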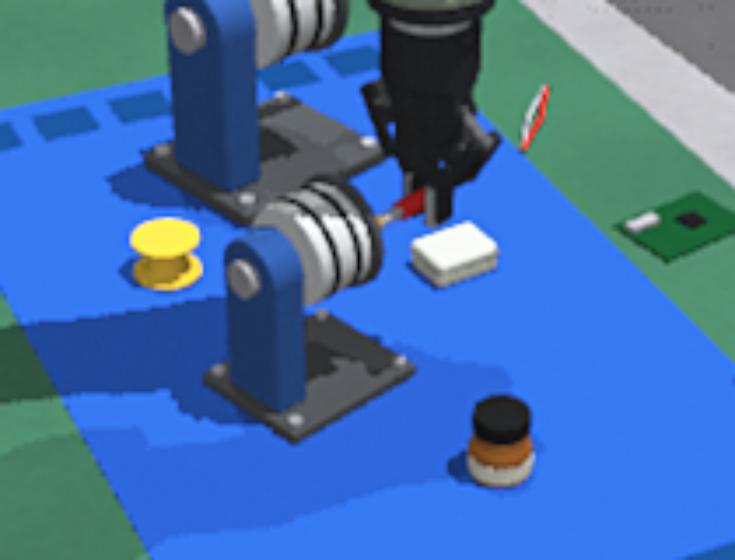

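The gripper is still holding the red handle at (410,200) in the crop. The reel, case and jar are untouched, and the rotor is still at 60°.

```bash
python3 -c "
from workcell import bot
print(bot.job_done())"
```

```text
the job is handed in; nothing more can be done
None
```

I handed the job in with the gripper still holding the handle and the rotor still at about 60°, where the heavy side hangs straight down: the full turns each way put that point at 63° and 57°, and the reel, jar and case were not touched.

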